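Log the weight of a pottery sample on the draught-shielded balance

TASK

The sherd on the balance pan is ready to be weighed, but the draught shield on top is still open. With the fingertips, push the sliding glass top door fully shut by its black ridge handle without pinching it, then lightly press the green record key right in, let it come back up, and withdraw. Leave the other keys, the sherd on the pan and the things lying round the balance as they are.

Things in the scene. Friction and masses are not known exactly. Their poses are not given: they have to be found in the camera images.
- balance: white balance, fixed, 240 mm deep, 190 wide. Origin: centre of its underside; x to its rear, y to its left, z up. Front fascia with keys and display: top 50 mm high (display 60). Glass draught shield from x = -28 to +112 mm, 82 mm to either side, walls 4 mm, rails on top up to 126 mm high. Do not press it with over 25 N.
- top_door (a joint): sliding glass top door of the shield: opening in m, 0 = fully shut (soft rubber stop), 0.085 = open; opens to the balance's rear (+x), starts 0.035 to 0.06 open. Push it along the balance's -x to shut it; about 2 N of friction, stays where it is left. Pane 118 to 122 mm above the worktop
- door_handle (a point): middle of the top of the door's black ridge handle, 144 mm above the worktop; axes as the balance's. Ridge 90 mm long (y), 12 thick (x), on a grey strip 20 mm wide (x) whose top is 125 mm high; behind it (+x) the pane is flat for 110 mm. Shut, it is 18 mm before the balance's origin
- record_key (a joint): green key with a white dot, third of four from the left as seen from the front: travel in m, 0 = up, 0.004 = fully in; spring, starts to move at 1 N and is fully in at about 4.5 N; counts as pressed from 0.0025
- record_key_top (a point): middle of the green key's top, 58 mm above the worktop, 8 mm proud of the fascia. Keys are 20 mm (x) by 24 mm (y), 44 mm apart along the balance's y, in one row 95 mm before its origin; the shield's front rises 65 mm behind it
- power_key (a joint): grey key with a white ring, leftmost of the four (at y = +66 mm of the balance): travel in m, like the record key; must not be pressed
- tare_key (a joint): blue key, second from the left (y = +22 mm): travel in m; must not be pressed
- menu_key (a joint): grey key with a white bar, rightmost (y = -66 mm): travel in m; must not be pressed
- sample: small dark blue glazed sherd, 48x37x8 mm, lying loose on the round steel pan inside the shield; origin: centre of its underside
- pan_center (a point): middle of the steel pan's top, 88 mm across, 58 mm above the worktop, 42 mm behind the balance's origin. Over the rear of the worktop (from 0.63 m ahead of the robot base backwards) a wall shelf hangs 620 mm above it: keep the wrist below that
- sherd_wavy: white sherd with blue waves, 68x50x10 mm, loose on the worktop to the right of the balance; origin: centre of its underside
- sherd_check: white sherd with blue checks, 48x56x7 mm, loose, to the right of the balance; origin: centre of its underside
- sherd_green: dark green glazed sherd, 46x39x8 mm, loose, to the right of the balance; origin: centre of its underside
- pencil: yellow pencil, 136 mm long, 7 mm thick, lying to the left of the balance; origin: middle of its underside
- marker: white marker with a red cap, 135 mm long, 17 mm thick, lying to the left; origin: middle of its underside
- glue_bottle: amber dropper bottle, 33 mm across, 102 mm high, standing behind right; origin: centre of its underside
- masking_tape: roll of masking tape, 104 mm across, 25 mm high, lying behind right; origin: centre of its underside
- calliper: steel vernier calliper, 212x129x10 mm over all, lying behind the balance; origin: centre of its underside
- jar: glass jar with a grey lid, 71 mm across, 110 mm high, standing behind left; origin: centre of its underside

How it is judged:
By the outcome, as a careful person would: the job done as asked, in the order asked, and still so for the second after the job is handed in, with the robot touching nothing.
It also fails if it takes over 40 s, if anything falls off the work surface, if the arm or the gripper's body presses on something with over 40 N, if the wrist force passes 120 N, or if a joint passes its speed limit or range.

ROBOT

A 7-joint arm with a two-finger parallel gripper is mounted at the origin on a cart in front of the work surface, level with it; the furniture and walls round the work are solid. World frame = base frame: x ahead of the robot, y to its left, z up, the work surface at z = 0. Lengths are in mm, angles in rad, forces in N, time in s.
With the tool pointing down it reaches from about 425 to 825 mm from the base axis. Payload 3.6 kg.
Tool frame: the origin (TCP) lies at the very end of the fingers, on their centre line; the grasp point (between the pads) lies 19 mm behind it; z points along the fingers, y is the line along which they close (so a half turn about z gives the same grasp; the last joint's range is limited). The gripper opens to 93 mm and grips with 3 to 60 N. Pads are 15 mm wide; open, the fingers measure 128 mm over their backs; the gripper's body (75 mm by 188 mm) begins 65 mm behind the grasp point.
Start: joints at [-0.026, 0.615, -0.013, 1.423, 0.008, 1.103, -0.04], TCP at [649.971, 0.024, 218.64] pointing down, gripper open.
Joint ranges: [-3.12, 3.12], [-0.3, 2.06], [-1.34, 1.32], [0.26, 2.42], [-1.36, 4.5], [0.01, 1.98], [-2.84, 2.84]. Speed limits (rad/s): [2.79, 2.79, 3.14, 3.14, 3.14, 3.14, 3.14].

INTERFACE

Orientations are given as a rotation vector (axis times angle).
In Python, from cell import bot, camrig, status gives the robot as it stands (bot), with the cameras (camrig) and the readings (status).
- The arm moves only by the shell command python3 jog.py 'ROWS' [FORCE]. ROWS is a JSON list of rows, 1 to 5 of them, each an object with the fields d (a list: dx, dy, dz in shares of 1000 mm (1.0 is 1000 mm)), rotvec (a list: a rotation vector rx, ry, rz in a scale on which 1.0 is 90 degrees), jaw (the finger opening in mm); a field left out counts as zero (the opening has to be given); each row shifts and turns the commanded pose from where the row before left it, along the tool's axes as they then stand; what a row does not reach is not made up. A row lasts 1/12 s, in which the tool goes at most 41.7 mm and 0.125 rad, less where a joint would pass 70% of its speed; a pose out of reach is approached as far as the arm can. The fingers move at their own pace and stop on an object; FORCE is the grip in N (left out, the last holds). Time passes only in rows, so rows that do not move let the fingers close. It prints the time, the measured TCP pose, the force, the opening and the grip force at its end. A shift or turn number past 1, either way, is cut back to 1. Input that does not fit is refused with a message, and nothing moves.
- status.observe(): the state, without advancing time (a new reading comes with each control period).
- camrig.get_image(name): name is "scene" or "side" or "wrist"; returns the picture (384x512x3 uint8, red, green, blue); there is no depth.
- camrig.get_calibration(name): a dict with "fx", "fy", "cx", "cy" (pixels), "rvec" (rotation vector, rad) and "tvec" (3), from world to camera coordinates, as OpenCV has them. Camera axes: x right, y down, z forward; pixel columns grow to the right and rows downward; lengths in mm; the calibration is good to about 2 mm. The wrist camera is an equidistant fisheye: a pixel r from the principal point sees the ray r / f radians off the axis. A picture is of the moment at which its call begins: read the wrist's pose just before it. get_calibration takes no time and is no camera call; for the wrist camera it gives the pose at the moment of the call.
- bot.hand_in(): hands the job in; it is judged then, once.
The state is a dict: "t": time; "joint_pos": joint angles; "qd": joint speeds; "effort": joint torques, N m; "tool_pos": TCP position; "ee_rot": TCP orientation; "ft_force": force on the tool from outside, world axes, zero at the start; "moment": the same for the moment, N m; "width": finger opening in mm; "gripper_force": force on a finger pad.
Only numpy, scipy, OpenCV 4.12 (cv2) and the standard library are available. Lean on these libraries where they do the work, as an engineer would, in place of code of your own. Each camera call takes 0.05 s, during which the arm holds its last target. There are 200 camera calls.

## Working session

There is one attempt and no reset: what is moved stays moved. The work goes in short steps, Python scripts to look and compute and a shell command to move; the robot and the scene stay as the last step left them, time stands still between calls to the robot, and variables do not carry over. Pictures are saved under pics/ and viewed, at most 10 in all, crops included, and the job is handed in when it is done.

```bash
ls; mkdir -p pics
python3 - <<'E'
from cell import bot, camrig, status
import cv2, numpy as np
o=status.observe(); print(o['t'],o['tool_pos'],o['ee_rot'],o['width'])
ims=[]
for n in ("scene","side","wrist"):
    c=camrig.get_calibration(n); print(n,c)
    im=camrig.get_image(n)[:,:,::-1]; cv2.imwrite(f"pics/{n}0.png",im)
E
```

```text
cell.py
jog.py
pics
0.0 [ 6.49208525e+02 -3.58789485e-03  2.17487834e+02] [-2.22010731 -2.2202685   0.00290682] 93.00016552541337
scene {'fx': 402.41924836604585, 'fy': 402.41924836604585, 'cx': 252.2850396780214, 'cy': 191.4951705431313, 'rvec': array([ 2.36245148, -0.97029224,  0.29127645]), 'tvec': array([-438.84806304,  404.09991765,  929.20395013])}
side {'fx': 454.16616709805356, 'fy': 454.16616709805356, 'cx': 257.61802195931654, 'cy': 181.67128392909635, 'rvec': array([ 0.33524482, -2.75319651,  1.29164228]), 'tvec': array([ 580.71335625,  213.4250254 , 1383.30532083])}
wrist {'fx': 297.3186396354542, 'fy': 297.3186396354542, 'cx': 251.78900603348353, 'cy': 189.50136700912952, 'rvec': array([-2.83831429e+00, -2.05923552e-03,  3.60693564e-03]), 'tvec': array([-649.69970414,  -35.46275395,  391.74519295])}
```

View pics/scene0.png

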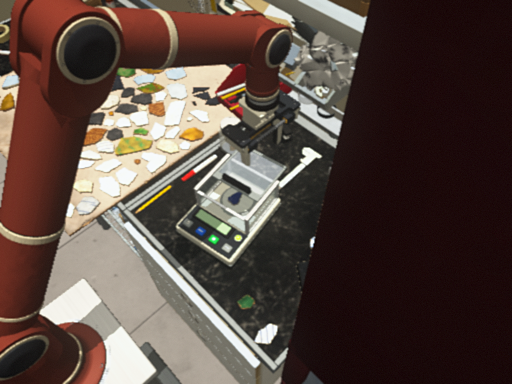

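View pics/side0.png

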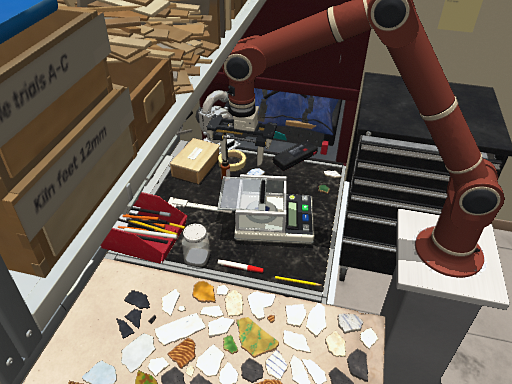

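View pics/wrist0.png

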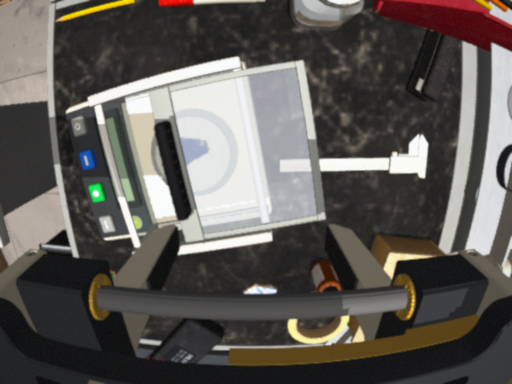

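The wrist view shows the balance with the black ridge from (162,122) to (182,218), the green key at (96,192) and the blue key at (87,159). The scene view has the green key at (214,240) and the ridge near (236,184). The side view has the green key at (305,206) and the ridge near (263,190).

```bash
cat > h.py <<'E'
import numpy as np, cv2
from scipy.spatial.transform import Rotation as R
def ray(c,uv,fish=False):
    x=(uv[0]-c['cx'])/c['fx']; y=(uv[1]-c['cy'])/c['fy']
    if fish:
        r=np.hypot(x,y); d=np.array([x/r*np.sin(r),y/r*np.sin(r),np.cos(r)])
    else: d=np.array([x,y,1.])
    M=R.from_rotvec(c['rvec']).as_matrix()
    d=M.T@d; return -M.T@np.asarray(c['tvec']), d/np.linalg.norm(d)
def onz(c,uv,z,fish=False):
    o,d=ray(c,uv,fish); return o+d*(z-o[2])/d[2]
def tri(rs):
    A=sum(np.eye(3)-np.outer(d,d) for o,d in rs); b=sum((np.eye(3)-np.outer(d,d))@o for o,d in rs)
    p=np.linalg.solve(A,b); return p,[np.linalg.norm(np.cross(p-o,d)) for o,d in rs]
def blob(im,lo,hi,roi):
    x0,y0,x1,y1=roi; h=cv2.cvtColor(im,cv2.COLOR_RGB2HSV)[y0:y1,x0:x1]
    m=cv2.inRange(h,lo,hi); n,l,s,c=cv2.connectedComponentsWithStats(m)
    i=1+np.argmax(s[1:,4]); 
    cs=cv2.findContours((l==i).astype(np.uint8),0,2)[0][0]
    return c[i]+[x0,y0],s[i],cv2.boxPoints(cv2.minAreaRect(cs))+[x0,y0]
E
python3 - <<'E'
from h import *
from cell import bot, camrig, status
np.set_printoptions(precision=1,suppress=True)
G=((45,120,80),(80,255,255)); B=((100,120,80),(125,255,255)); K=((0,0,0),(180,255,55))
rois={'wrist':((80,175,115,210),(72,145,100,172),(145,110,200,225)),'scene':((200,228,226,250),(188,222,210,238),(218,170,255,196)),'side':((296,198,314,214),(296,208,316,224),(254,174,272,204))}
P=[[],[],[]]
for n,r in rois.items():
    f=n=='wrist'; im=cv2.cvtColor(cv2.imread(f'pics/{n}0.png'),4); c=camrig.get_calibration(n)
    for i,(col,roi) in enumerate(zip((G,B,K),r)):
        u,s,bx=blob(im,*col,roi); P[i].append(ray(c,u,f)); z=(58,58,144)[i]
        print(n,'GBK'[i],u,s[4],onz(c,u,z,f))
        if i==2: print(bx.tolist(),[onz(c,q,144,f)[:2] for q in bx])
for p in P: print(tri(p))
for n,(x0,y0,x1,y1) in {'wrist':(50,90,340,260),'side':(220,160,330,250)}.items():
    im=cv2.imread(f'pics/{n}0.png')[y0:y1,x0:x1]; k=760//(x1-x0); k=min(k,580//(y1-y0)); cv2.imwrite(f'pics/c_{n}.png',cv2.resize(im,None,fx=k,fy=k,interpolation=2))
E
```

```text
wrist G [ 97.1 192. ] 239 [454.2 -21.4  58. ]
wrist B [ 87.5 159.2] 255 [446.2  21.2  58. ]
wrist K [172.5 168.9] 1511 [583.2  27.2 144. ]
[[153.1326732635498, 124.1005630493164], [169.0972785949707, 120.25366973876953], [192.2389907836914, 216.29181671142578], [176.27438735961914, 220.13871002197266]] [array([568.3,  65.8]), array([582.4,  68.4]), array([597.8, -15.7]), array([582.8, -19.7])]
scene G [213.2 239.2] 67 [449.8 -23.5  58. ]
scene B [200.2 230.8] 63 [441.9  19.7  58. ]
scene K [236.  183.4] 157 [575.   17.6 144. ]
[[221.33160591125488, 177.86010313034058], [223.94300651550293, 173.38341856002808], [250.74092864990234, 189.0155429840088], [248.12952995300293, 193.4922275543213]] [array([560.1,  58. ]), array([574.9,  64.2]), array([589.6, -22.3]), array([575.1, -27.7])]
side G [304.4 207.4] 34 [451.3 -23.   58. ]
side B [305.1 217.1] 43 [442.5  20.3  58. ]
side K [262.3 191.6] 91 [577.6  33.1 144. ]
[[260.0, 180.0], [264.0, 180.0], [264.0, 202.0], [260.0, 202.0]] [array([596.5, -18.2]), array([584.6, -21.3]), array([562.3,  77. ]), array([573.6,  79.9])]
(array([451.4, -22.9,  56.2]), [np.float64(1.526759521100518), np.float64(1.1590963175536695), np.float64(1.3897932208351274)])
(array([443.1,  20.2,  56.2]), [np.float64(1.6771729981430075), np.float64(0.8404817690743721), np.float64(1.4129923871136771)])
(array([579.9,  23.7, 134.3]), [np.float64(1.2627000920228022), np.float64(0.5753164427878277), np.float64(1.0260192391443048)])
```

View pics/c_wrist.png

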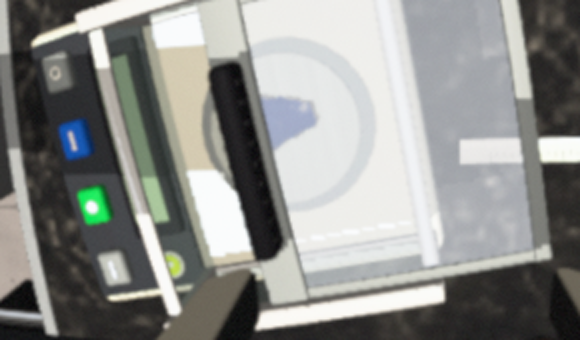

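The zoomed view shows the ridge square on its strip and the fingers clear of it. The balance yaw is about 0.18 rad, its origin is near (541, 16) and the ridge centre near (580, 24), so the door is about 57 mm open. I'll close the fingers and turn so that tool x points to the balance's front.

Units first: shifts go in shares of 1000 mm and turns go in shares of 90 degrees. So -0.125 rad / 1.5708 = -0.0796.

```bash
python3 jog.py '[{"rotvec":[0, 0, -0.0796], "jaw":0}, {"rotvec":[0, 0, -0.0796], "jaw":0}, {"rotvec":[0, 0, -0.0796], "jaw":0}, {"rotvec":[0, 0, -0.0796], "jaw":0}, {"rotvec":[0, 0, -0.0796], "jaw":0}]' 10
python3 jog.py '[{"rotvec":[0, 0, -0.0796], "jaw":0}, {"rotvec":[0, 0, -0.0796], "jaw":0}, {"rotvec":[0, 0, -0.0796], "jaw":0}, {"rotvec":[0, 0, -0.0796], "jaw":0}, {"rotvec":[0, 0, -0.0796], "jaw":0}]'
python3 jog.py '[{"rotvec":[0, 0, -0.0796], "jaw":0}, {"rotvec":[0, 0, -0.0796], "jaw":0}, {"rotvec":[0, 0, -0.0796], "jaw":0}, {"rotvec":[0, 0, -0.0796], "jaw":0}, {"jaw":0}]'
cat > w.py <<'E'
from h import *
from cell import bot, camrig, status
import sys
np.set_printoptions(precision=1,suppress=True)
yaw=0.18; O=np.array([541,15.7,0])
ex=np.array([np.cos(yaw),np.sin(yaw),0]); ey=np.array([-ex[1],ex[0],0])
def state():
    o=status.observe(); M=R.from_rotvec(o['ee_rot']).as_matrix(); d=np.array(o['tool_pos'])-O
    print('t',round(o['t'],2),'bal',np.array([d@ex,d@ey,d[2]]),'toolx yaw',np.arctan2(-M[1,0],-M[0,0]),'z',M[:,2].round(3),'f',np.array(o['ft_force']),'w',round(o['width'],1)); return M,np.array(o['tool_pos'])
def to(x,y,z):
    M,p=state(); print('tool delta',M.T@(O+x*ex+y*ey+[0,0,z]-p))
E
python3 - <<'E'
from w import *
to(68,0,132)
c=camrig.get_calibration('wrist'); im=camrig.get_image('wrist'); cv2.imwrite('pics/wrist1.png',im[:,:,::-1])
print(c)
E
```

```text
t: 0.57
tool_pos: [649.7, -0.0, 218.2]
ee_rot: [-1.422, -2.8, 0.001]
ft_force: [-1.4, 0.3, -0.7]
width: 64.1
gripper_force: 0.0
t: 0.98
tool_pos: [649.6, -0.2, 218.2]
ee_rot: [-0.492, -3.102, 0.001]
ft_force: [-0.2, -0.2, 0.1]
width: 30.8
gripper_force: 0.0
t: 1.4
tool_pos: [649.7, -0.5, 218.0]
ee_rot: [0.284, -3.128, -0.001]
ft_force: [-0.7, -0.2, 0.1]
width: 0.9
gripper_force: 0.0
t 1.4 bal [104.1 -35.4 218. ] toolx yaw 0.18084818686112694 z [-0.  0. -1.] f [-0.7 -0.2  0.1] w 0.9
tool delta [35.9 35.4 86.1]
{'fx': 297.3186396354542, 'fy': 297.3186396354542, 'cx': 251.78900603348353, 'cy': 189.50136700912952, 'rvec': array([-1.9, -2.3, -0.3]), 'tvec': array([ 117.6, -645.1,  200. ])}
```

View pics/wrist1.png

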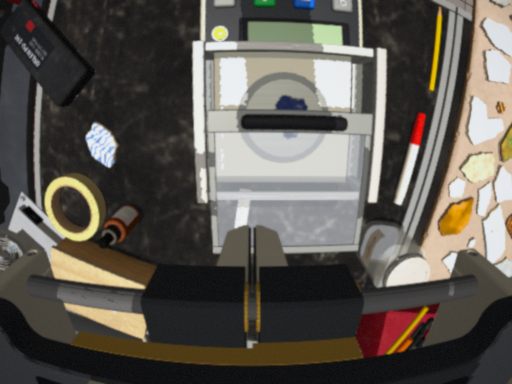

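The ridge is level in the image at (242–347, 122), so the tool yaw matches the balance. The fingers are closed, and the green key is just visible at (264,2).

Run:
```python
from w import *
c=camrig.get_calibration('wrist'); im=cv2.cvtColor(cv2.imread('pics/wrist1.png'),4)
K=((0,0,0),(180,255,50))
u,s,bx=blob(im,*K,(235,110,355,135)); print(u,s,bx)
for q in (u,*bx):
    p=onz(c,q,144,True); d=p-O; print(p,d@ex,d@ey)
```

```text
[292.7 122.1] [   6    5  106   15 1423] [[241. 115.]
 [346. 115.]
 [346. 129.]
 [241. 129.]]
[580.   20.7 144. ] 39.26923264540197 -2.038999719055969
[582.  -21.1 144. ] 33.76345880197861 -43.573172408570926
[564.8  63.4 144. ] 31.963158334243264 42.71005546496752
[576.2  66.1 144. ] 43.67499533132208 43.248869845695
[593.2 -19.2 144. ] 45.1014539628184 -43.665813267040924
```

Scaled: 25 mm / 1000 = 0.025, 18 mm / 1000 = 0.018.

```bash
python3 jog.py '[{"d":[0.018, 0.018, 0.01], "jaw":0}, {"d":[0.018, 0.017, 0.015], "jaw":0}, {"d":[0, 0, 0.025], "jaw":0}, {"d":[0, 0, 0.025], "jaw":0}, {"d":[0, 0, 0.008], "jaw":0}]'
python3 jog.py '[{"d":[0, 0, 0.003], "jaw":0}, {"jaw":0}]'
python3 -c "
from w import *
state()"
```

```text
t: 1.87
tool_pos: [605.7, 27.6, 132.4]
ee_rot: [0.277, -3.123, 0.001]
ft_force: [0.5, 0.5, -0.1]
width: 0.8
gripper_force: 0.0
t: 2.03
tool_pos: [608.4, 27.9, 132.4]
ee_rot: [0.278, -3.129, 0.0]
ft_force: [0.3, 0.9, 0.3]
width: 0.5
gripper_force: 0.0
t 2.03 bal [ 68.5  -0.1 132.4] toolx yaw 0.1775020018790571 z [-0. -0. -1.] f [0.3 0.9 0.3] w 0.5
```

Scaled: 8 mm / 1000 = 0.008, 6 mm / 1000 = 0.006.

```bash
python3 jog.py '[{"d":[0.008, 0, 0], "jaw":0}, {"d":[0.006, 0, 0], "jaw":0}, {"d":[0.005, 0, 0], "jaw":0}, {"d":[0.005, 0, 0], "jaw":0}, {"d":[0.006, 0, 0], "jaw":0}]'
python3 -c "
from w import *
state()"
python3 jog.py '[{"d":[0.007, 0, 0], "jaw":0}, {"d":[0.007, 0, 0], "jaw":0}, {"d":[0.007, 0, 0], "jaw":0}, {"d":[0.005, 0, 0], "jaw":0}, {"d":[0.003, 0, 0], "jaw":0}]'
python3 -c "
from w import *
state()"
```

```text
t: 2.45
tool_pos: [579.7, 22.8, 133.8]
ee_rot: [-0.28, 3.125, 0.0]
ft_force: [2.5, 0.7, 1.1]
width: 0.1
gripper_force: 0.9
t 2.45 bal [ 39.3   0.1 133.8] toolx yaw 0.17897943930853916 z [ 0.  0. -1.] f [2.5 0.7 1.1] w 0.1
t: 2.87
tool_pos: [549.3, 17.3, 132.7]
ee_rot: [0.281, -3.128, 0.0]
ft_force: [1.4, -0.4, 1.9]
width: 0.4
gripper_force: 0.8
t 2.87 bal [  8.4   0.1 132.7] toolx yaw 0.1792136698019877 z [-0. -0. -1.] f [ 1.4 -0.4  1.9] w 0.4
```

Scaled: 3 mm / 1000 = 0.003, 2 mm / 1000 = 0.002.

```bash
python3 jog.py '[{"d":[0.003, 0, 0], "jaw":0}, {"d":[0.003, 0, 0], "jaw":0}, {"d":[0.002, 0, 0], "jaw":0}, {"d":[0.002, 0, 0], "jaw":0}, {"d":[0.001, 0, 0], "jaw":0}]'
python3 jog.py '[{"d":[0.001, 0, 0], "jaw":0}, {"d":[0.001, 0, 0], "jaw":0}, {"jaw":0}]'
python3 -c "
from w import *
state()"
```

```text
t: 3.28
tool_pos: [539.2, 15.5, 132.6]
ee_rot: [0.281, -3.129, 0.0]
ft_force: [0.8, 0.3, 1.6]
width: 0.6
gripper_force: 0.8
t: 3.53
tool_pos: [537.2, 15.1, 132.5]
ee_rot: [0.281, -3.128, 0.0]
ft_force: [1.0, -0.5, 0.3]
width: 0.4
gripper_force: 0.6
t 3.53 bal [ -3.9   0.1 132.5] toolx yaw 0.1792653285388706 z [-0. -0. -1.] f [ 1.  -0.5  0.3] w 0.4
```

Scaled: 1 mm / 1000 = 0.001.

```bash
for i in 1 2 3; do python3 jog.py '[{"d":[0.001, 0, 0], "jaw":0}, {"jaw":0}]' | grep -E 'pos|ft'; done
```

```text
tool_pos: [536.7, 15.0, 132.6]
ft_force: [2.2, -0.1, 0.5]
tool_pos: [536.6, 15.0, 132.6]
ft_force: [4.6, 0.1, -3.3]
tool_pos: [536.6, 15.0, 132.7]
ft_force: [7.5, 0.4, -4.9]
```

The TCP is held at balance x = -4.4 with force building, which is the expected shut position. I'll give one more light nudge, back off, lift and look.

Scaled: 1 mm / 1000 = 0.001.

```bash
python3 jog.py '[{"d":[0.001, 0, 0], "jaw":0}, {"jaw":0}, {"jaw":0}]' | grep -E 'pos|ft'
python3 jog.py '[{"d":[-0.003, 0, 0], "jaw":0}, {"d":[-0.006, 0, 0], "jaw":0}, {"d":[-0.006, 0, 0], "jaw":0}, {"d":[0, 0, -0.02], "jaw":0}, {"d":[0, 0, -0.028], "jaw":0}]' | grep -E 'pos|ft'
python3 jog.py '[{"jaw":0}, {"jaw":0}]'| grep -E 'pos|ft'
python3 - <<'E'
from w import *
to(-95,-22,100)
c=camrig.get_calibration('wrist'); im=camrig.get_image('wrist'); cv2.imwrite('pics/wrist2.png',im[:,:,::-1])
for s in('scene','side'): cv2.imwrite(f'pics/{s}2.png',camrig.get_image(s)[:,:,::-1])
for n,col in (('G',((45,120,80),(80,255,255))),('B',((100,120,80),(125,255,255)))):
    u,s,bx=blob(im,*col,(150,0,400,150)); p=onz(c,u,58,True); d=p-O; print(n,u,s,p,d@ex,d@ey)
E
```

```text
tool_pos: [536.6, 15.0, 132.8]
ft_force: [7.7, 0.3, -6.1]
tool_pos: [545.6, 16.8, 178.5]
ft_force: [-0.3, 0.3, 0.4]
tool_pos: [548.6, 17.5, 181.7]
ft_force: [0.5, -1.0, 0.3]
t 4.87 bal [  7.8   0.4 181.7] toolx yaw 0.17932330506222127 z [ 0. -0. -1.] f [ 0.5 -1.   0.3] w 0.6
tool delta [102.8 -22.4  81.6]
G [228.5  78.4] [ 66  68  25  21 408] [451.1 -22.8  58. ] -95.35785184307065 -21.766023809344986
B [274.   78.1] [112  68  25  21 453] [443.   19.7  58. ] -95.72430136208462 21.5337565870725
```

View pics/wrist2.png

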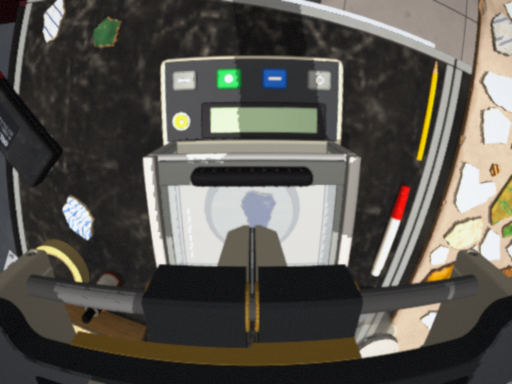

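The door looks shut: the ridge sits at (192–313, 176) against the front rail, and the green key is at (228,78). I'll check the ridge position and go above the key.

```bash
python3 - <<'E'
from w import *
c=camrig.get_calibration('wrist'); im=cv2.cvtColor(cv2.imread('pics/wrist2.png'),4)
u,s,bx=blob(im,(0,0,0),(180,255,50),(188,163,318,189)); 
for q in (u,*bx): d=onz(c,q,144,True)-O; print(q,d@ex,d@ey)
E
python3 jog.py '[{"d":[0.015, -0.004, 0], "jaw":0}, {"d":[0.025, -0.006, 0], "jaw":0}, {"d":[0.03, -0.006, 0], "jaw":0}, {"d":[0.02, -0.004, 0], "jaw":0}, {"d":[0.013, -0.002, 0], "jaw":0}]' |grep -E 'pos|ft'
python3 jog.py '[{"d":[0, 0, 0.02], "jaw":0}, {"d":[0, 0, 0.035], "jaw":0}, {"d":[0, 0, 0.035], "jaw":0}, {"d":[0, 0, 0.018], "jaw":0}, {"d":[0, 0, 0.005], "jaw":0}]' |grep -E 'pos|ft'
python3 jog.py '[{"jaw":0}, {"jaw":0}]' |grep -E 'pos|ft'
python3 - <<'E'
from w import *
to(-96,-22,60)
E
```

```text
[250.9 175.9] -23.83809222508428 -0.5821865430560973
[191. 167.] -30.46622057550051 -42.616920775163564
[312. 167.] -30.45356167734098 42.33433595797962
[312. 185.] -17.275531748884493 43.06070409110366
[191. 185.] -17.292705975388568 -43.34402405161807
tool_pos: [447.2, -24.2, 179.4]
ft_force: [1.0, 0.5, -0.2]
tool_pos: [447.6, -23.0, 64.2]
ft_force: [-0.2, 0.2, 0.3]
tool_pos: [451.0, -22.6, 67.8]
ft_force: [0.6, -0.3, -0.1]
t 6.02 bal [-95.4 -21.6  67.8] toolx yaw 0.17951976131505287 z [-0.  0. -1.] f [ 0.6 -0.3 -0.1] w 0.7
tool delta [ 0.6 -0.4  7.8]
```

Scaled: 4 mm / 1000 = 0.004, 3 mm / 1000 = 0.003.

```bash
python3 jog.py '[{"d":[0, 0, 0.004], "jaw":0}, {"d":[0, 0, 0.003], "jaw":0}, {"d":[0, 0, 0.002], "jaw":0}, {"d":[0, 0, 0.001], "jaw":0}, {"jaw":0}]' |grep -E 'pos|ft'
for i in 1 2; do python3 jog.py '[{"d":[0, 0, 0.001], "jaw":0}, {"jaw":0}, {"jaw":0}]' |grep -E 'pos|ft'; done
```

```text
tool_pos: [451.1, -23.0, 57.9]
ft_force: [0.9, -0.7, 1.4]
tool_pos: [451.1, -22.9, 56.9]
ft_force: [-0.2, 0.1, 2.3]
tool_pos: [451.1, -23.0, 55.8]
ft_force: [0.5, -0.7, 2.2]
```

Scaled: 0.7 mm / 1000 = 0.0007.

```bash
for i in 1 2 3; do python3 jog.py '[{"d":[0, 0, 0.0007], "jaw":0}, {"jaw":0}, {"jaw":0}]' |grep -E 'pos|ft'; done
```

```text
tool_pos: [451.1, -22.9, 55.1]
ft_force: [-0.1, -0.5, 3.8]
tool_pos: [451.1, -22.9, 54.3]
ft_force: [1.1, -0.8, 4.1]
tool_pos: [451.1, -22.9, 54.2]
ft_force: [-1.0, -1.4, 10.1]
```

The key bottomed out at z = 54.2 after nearly 4 mm of travel. Now I'll release it and withdraw.

Scaled: -40 mm / 1000 = -0.04, -30 mm / 1000 = -0.03.

```bash
python3 jog.py '[{"d":[0, 0, -0.002], "jaw":0}, {"d":[0, 0, -0.004], "jaw":0}, {"d":[0, 0, -0.01], "jaw":0}, {"d":[0, 0, -0.03], "jaw":0}, {"d":[0, 0, -0.04], "jaw":0}]' |grep -E 'pos|ft'
python3 jog.py '[{"d":[0, 0, -0.04], "jaw":0}, {"d":[0, 0, -0.03], "jaw":0}, {"d":[0, 0, -0.01], "jaw":0}, {"jaw":0}, {"jaw":0}]'
python3 - <<'E'
from w import *
a=camrig.get_image('side')[:,:,::-1];b=camrig.get_image('scene')[:,:,::-1]
k=lambda im,x,y:cv2.resize(im[y:y+130,x:x+130],(400,400),interpolation=2)
cv2.imwrite('pics/end.png',np.hstack([k(a,210,150),k(b,160,140)])); state()
E
```

```text
tool_pos: [447.6, -22.4, 138.0]
ft_force: [0.8, -0.0, -0.4]
t: 8.52
tool_pos: [450.0, -22.8, 219.1]
ee_rot: [0.281, -3.128, -0.0]
ft_force: [-0.1, 0.2, 0.4]
width: 0.7
gripper_force: 0.0
t 8.62 bal [-97.1 -21.6 217.9] toolx yaw 0.1794692308358839 z [-0.  0. -1.] f [-0.8  0.1 -0.3] w 0.8
```

View pics/end.png

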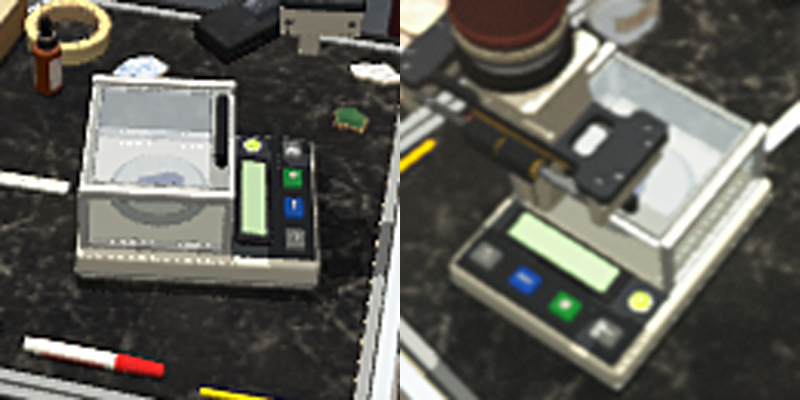

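The final picture shows the ridge at the front rail with the door shut (left view, (221,130)), the green key up, the sherd still on the pan, and nothing else moved.

```bash
python3 -c "
from cell import bot, camrig, status
print(bot.hand_in())"
```

```text
the job is handed in; nothing more can be done
None
```

I pushed the top door shut against its stop, pressed the green record key to the bottom of its travel and let it come back up, then withdrew the arm and handed the job in at about 8.6 s; the last picture showed nothing else disturbed.

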